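# Hold the easel bracket level over its fixture

## Task

Clear the bracket fixture: hang the red parts caddy that stands on it by its handle on the hook of the stand, and let go of it. Then pick up the yellow cast bracket at its balance point and finish while holding it level in the air over the fixture, its boss centred over the fixture's pin with a gap of about 5 cm between the pin's tip and the boss's underside, and its tail over the fixture's saddle; keep holding it, do not put it down. Leave the other things on the table where they stand.

Things in the scene. Friction and masses are not known exactly. Their poses are not given: they have to be found in the camera images.
- fixture: Fixed aluminium plate 270 x 100 x 12 mm (along its x, y, z), x pointing roughly away from the robot. Origin: centre of its underside, on the table top. Toward its -x end stands a round pin on a dark pad; toward its +x end is a saddle of two low cheeks (tops 33 mm above the table). The caddy stands on the bare plate between them at the start.
- fixture_pin (a point): The tip of the fixture's upright steel pin (diameter 18 mm, tip 50 mm above the table), 95 mm from the plate's centre toward -x.
- fixture_seat (a point): The middle of the saddle floor, where the bracket's tail belongs, 20 mm above the table; 90 mm from the plate's centre toward +x and 22 mm toward +y (so 185 mm along x and 22 mm along y from the pin, just as tail and boss lie in the bracket).
- hook_stand: Fixed, left or right of the fixture: wooden foot 150 x 100 x 14 mm, dark steel post 70 mm toward +x of the origin, from whose top a level round bar, 8 mm thick, runs toward the stand's -x (roughly to the robot) and ends in an upturned tip. Origin: on the table under the middle of the level bar.
- hook_hang (a point): Top of the hook's level bar at its middle, 150 mm above the table, where the caddy's handle should hang. The upturned tip is 53 mm further toward the stand's -x and its top is 12 mm higher than this point; the post is 70 mm toward +x and does not rise above the bar.
- caddy: Loose red tray 60 x 70 mm (x, y), 35 mm high, 0.2 kg, screws fixed inside, standing on the fixture plate. Straps at y = +-33 mm carry a wooden grip bar along y: 62 mm long, 18 mm thick (x), 28 mm high, underside 85 and top 113 mm above the origin. The hook passes along the caddy's x through the opening below the grip, 50 mm high, 62 mm wide. Origin: centre of the underside.
- caddy_grip (a point): Centre of the underside of the caddy's wooden grip bar; it rests on the hook bar when the caddy hangs.
- bracket: Loose yellow cast lever, 0.55 kg, 221 mm long: round boss (diameter 44, height 34, bore 22 mm); arm 16 mm wide, underside 12 and top 28 mm up, straight along x for 100 mm, then stepping 22 mm to +y; at its end a small eye, the tail (diameter 28, height 28 mm). Lies on the side away from the hook stand. Origin: balance point, at underside level, on the straight arm's centre line; x runs to the tail.
- bracket_boss (a point): Boss axis at the underside of the bracket, 71 mm from the balance point toward -x.
- bracket_tail (a point): Axis of the tail eye at the underside of the bracket, 114 mm from the balance point toward +x and 22 mm toward +y.
- spatter_tin: Bystander: paint-spattered tin with brushes, 82 x 94 x 158 mm, behind the fixture. Origin: centre of its underside.
- lacquer_can: Bystander: black and white spray can, 66 mm wide, 208 mm tall, behind the fixture. Origin: centre of its underside.
- gold_bottle: Bystander: small gold-coloured bottle with a black cap, 46 mm wide, 88 mm tall, behind the fixture. Origin: centre of its underside.
- green_pot: Bystander: green paint pot with a white lid, 54 mm wide, 45 mm tall, at the back right. Origin: centre of its underside.

How it is judged:
By the outcome, as a careful person would: the job done as asked, in the order asked, and still so for the second after the job is handed in, while the arm keeps its last pose, push and grip.
It also fails if it takes over 51 s, if anything falls off the work surface, if the arm or the gripper's body presses on something with over 40 N, if the wrist force passes 120 N, or if a joint passes its speed limit or range.

## Robot

A 6-joint arm with a two-finger parallel gripper is mounted at the origin on the work surface; the furniture and walls round the work are solid. World frame = base frame: x ahead of the robot, y to its left, z up, the work surface at z = 0. Lengths are in m, angles in rad, forces in N, time in s.
With the tool pointing down it reaches from about 0.375 to 0.975 m from the base axis. Payload 3.8 kg.
Tool frame: the origin (TCP) lies between the finger pads; the fingertips stand 22 mm ahead of it and the grasp point (between the pads) lies 3 mm ahead of it; z points along the fingers, y is the direction in which the jaws open and shut (so a half turn about z gives the same grasp; the last joint's range is limited). The gripper opens to 85 mm and grips with 20 to 120 N. Pads are 22 mm wide; open, the fingers measure 114 mm over their backs; the gripper's body (76 mm by 85 mm) begins 54 mm behind the grasp point. The pads swing forward as they close: fully open they stand 13 mm farther back than shut.
Start: joints at [-1.214, 0.264, 1.604, -0, 1.274, -0.037], TCP at [0.259, -0.623, 0.253] pointing down, gripper open.
Joint ranges: [-2.63, 2.63], [-0.94, 2.18], [0.31, 2.57], [-1.31, 4.45], [0, 2.66], [-2.55, 2.55]. Speed limits (rad/s): [2.57, 2.57, 3.14, 3.14, 3.14, 3.14].

## Interface

Orientations are given as a rotation vector (axis times angle).
In Python, from workcell import * gives the robot as it stands.
- The arm moves only by the tool step_arm, never from a script. Its argument "motion" is a list that holds one entry, the list of rows, each a list of 7 numbers: the finger opening in m, from 0 to 0.0854, then the shift along the world's x, y, z in m, then the turn, a rotation vector about the world's x, y, z in degrees. A call has exactly 8 rows; each row is the pose to reach, as a shift and turn from the pose measured when the call began; what a row does not reach only later rows make up. A row lasts 1/8 s, in which the tool goes at most 62.5 mm and 10.7 degrees, less where a joint would pass 70% of its speed; a pose out of reach is approached as far as the arm can. A call with a gripper value outside its range is refused whole. The fingers move at their own pace and stop on an object; "newtons" is the grip in N (left out, the last holds). Time passes only in rows, so rows that repeat a pose let the fingers close, or fill a call up. It gives the time, the measured TCP pose, the force and the opening at its end, in the units of the state.
- read_state(): the state, without advancing time (a new reading comes with each control period).
- read_camera(name): name is "scene" or "top" or "wrist"; returns (picture, depth): 480x640x3 uint8, blue, green, red; 480x640 float32, m along the optical axis (not along the pixel's ray), 0 where there is no reading.
- get_calibration(name): a dict with "K" (3x3 intrinsics, pixels), "dist_coeffs" ([k1, k2, p1, p2, k3] as OpenCV has them; the pictures are not rectified), "world_from_camera" (4x4, takes a point from camera to world coordinates). Camera axes: x right, y down, z forward; pixel columns grow to the right and rows downward; lengths in m; the calibration is good to about 2 mm. A picture is of the moment at which its call begins: read the wrist's pose just before it. get_calibration takes no time and is no camera call; for the wrist camera it gives the pose at the moment of the call.
- finish_job(): hands the job in, once; it reports no verdict.
Trained networks look in the newest picture that a camera, given by its name, has taken for a name from the list of things; names that differ only in an ending like _2 or _b are one class to them, and where a whole thing is asked for, a point or a joint stands for the part that bears it (a point fixed in the world has none). Each returns a list of dicts, best first, with "score" (0 to 1); they miss things now and then, are a little off and sometimes report something else, mostly with a low value. They report only what shows in the picture. A call takes as long as a camera call.
- spot_in(camera, thing): "xyz" ([x, y, z] in m, in the coordinates of the camera as it stood for that picture, good to about 4 mm: the middle of the surface that is visible of it).
- regions_of(camera, thing): "region" (480x640 bool, what is visible of it).
The state is a dict: "time": time; "q": joint angles; "joint_vel": joint speeds; "joint_torque": joint torques, N m; "tool_pos": TCP position; "tcp_rot": TCP orientation; "wrist_force": force on the tool from outside, world axes, zero at the start; "torque": the same for the moment, N m; "width": opening from 0.0 (shut) to 1.0 (fully open).
Only numpy, scipy, OpenCV 4.12 (cv2) and the standard library are available. Lean on these libraries where they do the work, as an engineer would, in place of code of your own. Each camera call takes 0.05 s, during which the arm holds its last target. There are 200 camera calls.

## Working session

There is one attempt and no reset: what is moved stays moved. The work goes in short steps, Python scripts to look and compute and a tool call to move; the robot and the scene stay as the last step left them, time stands still between calls to the robot, and variables do not carry over. Pictures are saved under pics/ and viewed, on a budget of 10 in all, crops included, one or two more only if the job needs it, and the job is handed in when it is done.

Besides the shell and the picture viewer there is one more tool, called after "Request:" in YAML: its name, and indented under it one key for each argument. step_arm: Moves the arm, as the interface text tells. Its arguments: {"type":"object","properties":{"motion":{"type":"array"},"newtons":{"type":"number"}},"required":["motion"]}

```bash
ls; mkdir -p pics
cat > h.py <<'E'
from workcell import *
import numpy as np, cv2
def cloud(cam, d, T=None):
    c=get_calibration(cam); K=np.array(c["K"]); D=np.array(c["dist_coeffs"]); T=np.array(c["world_from_camera"]) if T is None else T
    v,u=np.mgrid[0:480,0:640]
    p=cv2.undistortPoints(np.stack([u,v],-1).reshape(-1,1,2).astype(np.float64),K,D).reshape(480,640,2)
    P=np.dstack([p*d[...,None],d])
    W=P@T[:3,:3].T+T[:3,3]; W[d<=0]=np.nan
    return W
def toW(cam,x):
    T=np.array(get_calibration(cam)["world_from_camera"]); return T[:3,:3]@np.array(x)+T[:3,3]
E
python3 - <<'E'
from h import *
print(read_state())
ims=[]
for c in ["scene","top"]:
    im,d=read_camera(c); cv2.imwrite(f"pics/{c}1.png",im); np.save(f"{c}_d.npy",d); np.save(f"{c}_W.npy",cloud(c,d))
    W=cloud(c,d)
    for n in ["caddy","caddy_grip","bracket","bracket_boss","bracket_tail","fixture","fixture_pin","fixture_seat","hook_stand","hook_hang"]:
        r=spot_in(c,n)
        print(c,n,[(round(x["score"],2),toW(c,x["xyz"]).round(3)) for x in r[:2]])
E
```

```text
pics
{'time': 0.0, 'q': array([-1.21390592e+00,  2.64763691e-01,  1.60535382e+00,  1.96767665e-05,
        1.27372929e+00, -3.69095586e-02]), 'joint_vel': array([-0.0015384 ,  0.00039792, -0.00072581,  0.00137634,  0.00163846,
        0.00038042]), 'joint_torque': array([ 7.38559884e-04, -5.15113378e+01, -3.67312253e+01, -1.06283958e-04,
        1.27795018e-02,  1.16478347e-05]), 'tool_pos': array([ 0.25875756, -0.62269612,  0.25196579]), 'tcp_rot': array([-3.07870643e+00, -6.14145421e-01,  5.34535732e-04]), 'wrist_force': array([-0.67372076,  1.2992504 ,  0.60772918]), 'torque': array([ 0.04297801, -0.02927572, -0.01450743]), 'width': 0.9985266293646936}
scene caddy [(0.66, array([0.557, 0.032, 0.046]))]
scene caddy_grip [(0.92, array([0.558, 0.037, 0.043]))]
scene bracket [(0.77, array([0.519, 0.335, 0.03 ]))]
scene bracket_boss [(0.67, array([0.516, 0.33 , 0.027])), (0.29, array([0.507, 0.051, 0.015]))]
scene bracket_tail []
scene fixture [(0.56, array([0.506, 0.048, 0.014]))]
scene fixture_pin [(0.66, array([0.518, 0.333, 0.028])), (0.65, array([0.508, 0.047, 0.019]))]
scene fixt
[... 161 characters left out ...]
ng [(0.78, array([ 0.489, -0.28 ,  0.016]))]
top caddy [(0.9, array([0.556, 0.03 , 0.043]))]
top caddy_grip [(0.84, array([0.558, 0.03 , 0.043]))]
top bracket [(0.95, array([0.531, 0.329, 0.028])), (0.43, array([ 0.493, -0.283,  0.011]))]
top bracket_boss [(0.88, array([0.528, 0.325, 0.031])), (0.72, array([0.534, 0.016, 0.015]))]
top bracket_tail [(0.62, array([0.527, 0.324, 0.031]))]
top fixture [(0.85, array([0.53 , 0.017, 0.011]))]
top fixture_pin [(0.57, array([0.536, 0.024, 0.011]))]
top fixture_seat [(0.55, array([0.538, 0.023, 0.01 ]))]
top hook_stand [(0.8, array([ 0.492, -0.282,  0.013]))]
top hook_hang [(0.68, array([ 0.495, -0.283,  0.01 ])), (0.53, array([0.559, 0.029, 0.042]))]
```

View pics/scene1.png

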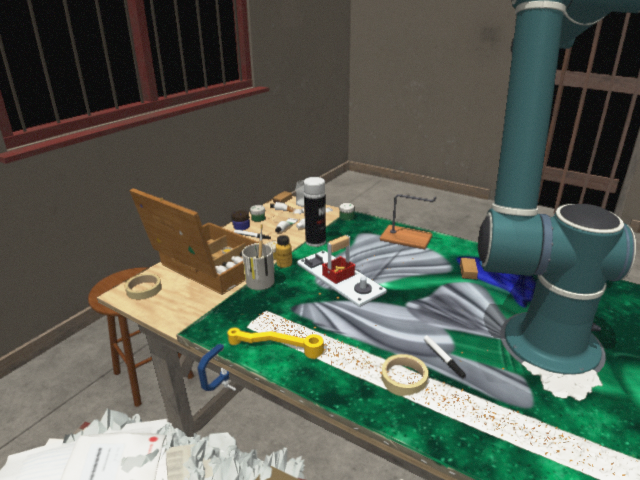

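View pics/top1.png

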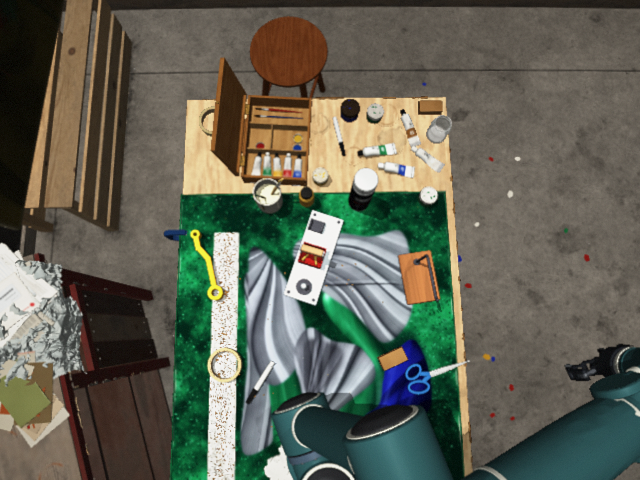

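The scene view shows the caddy at (338,265) on the fixture, the hook at (410,200) and the bracket at (275,340). In the top view these are the caddy at (312,255), pin (303,288), saddle (318,226), stand (418,277) and bracket from boss (215,293) to tail (195,235). Next I fit their poses.

```bash
cat > m.py <<'E'
from h import *
def rect(P):
    r=cv2.minAreaRect((P*1000).astype(np.float32)); b=cv2.boxPoints(r)
    e=[b[1]-b[0],b[2]-b[1]]; L=max(e,key=np.linalg.norm); L=L*np.sign(L[0])
    return np.round(r[0],1),np.round(r[1],1),round(float(np.degrees(np.arctan2(L[1],L[0]))),1)
E
python3 - <<'E'
from m import *
W=np.load("top_W.npy"); im,d=read_camera("top")
W=cloud("top",d)
near=lambda x0,x1,y0,y1,z0,z1:(W[...,0]>x0)&(W[...,0]<x1)&(W[...,1]>y0)&(W[...,1]<y1)&(W[...,2]>z0)&(W[...,2]<z1)
print("table z",np.nanmedian(W[320:340,250:300,2]))
for n in ["fixture","hook_stand","bracket","caddy"]:
    m=regions_of("top",n)[0]["region"]; m=m&np.isfinite(W[...,2])
    P=W[m]; print(n,m.sum(),rect(P[:,:2]),"z",np.percentile(P[:,2],[2,25,50,75,98]).round(3))
    np.save(f"r_{n}.npy",P)
# bracket
m=regions_of("top","bracket")[0]["region"]; P=W[m]; P=P[np.isfinite(P[:,2])&(P[:,2]<.045)]
hi=P[P[:,0]<P[:,0].min()+.044]; lo=P[P[:,0]>P[:,0].max()-.028]
print("boss",hi[:,:2].min(0),hi[:,:2].max(0),"tail",lo[:,:2].min(0),lo[:,:2].max(0))
# tall hook
m=near(.35,.7,-.4,-.18,.09,.2); P=W[m]; print("hook bar",m.sum(),rect(P[:,:2]),P[:,2].min(),P[:,2].max()); print(P[np.argsort(P[:,0])].round(3)[::4])
m=near(.45,.65,-.05,.1,.1,.15); P=W[m]; print("grip",m.sum(),rect(P[:,:2]),P[:,2].mean())
m=near(.35,.52,-.03,.12,.035,.07); P=W[m]; print("pin",m.sum(),P.mean(0))
im=cv2.resize(im[180:320,170:450],None,fx=2.8,fy=2.8,interpolation=2); cv2.imwrite("pics/t2.png",im)
E
```

```text
table z 0.0006888532595821228
fixture 2546 (array([561.9,  24. ]), array([105.5, 278. ]), -18.4) z [0.001 0.012 0.014 0.017 0.045]
hook_stand 1706 (array([ 493., -290.]), array([157.8, 106.3]), 7.9) z [0.008 0.013 0.015 0.018 0.152]Traceback (most recent call last):
  File "<stdin>", line 7, in <module>
IndexError: list index out of range
```

Run:
```python
from m import *
im,d=read_camera("top"); W=cloud("top",d)
near=lambda x0,x1,y0,y1,z0,z1:(W[...,0]>x0)&(W[...,0]<x1)&(W[...,1]>y0)&(W[...,1]<y1)&(W[...,2]>z0)&(W[...,2]<z1)
hsv=cv2.cvtColor(im,cv2.COLOR_BGR2HSV)
m=near(.35,.75,.2,.45,.008,.06)&(hsv[...,0]>18)&(hsv[...,0]<34)&(hsv[...,1]>150)&(hsv[...,2]>90)
n,l,s,c=cv2.connectedComponentsWithStats(m.astype(np.uint8)); m=l==1+np.argmax(s[1:,4])
P=W[m]; print("br",len(P),rect(P[:,:2]))
hi=P[P[:,0]<P[:,0].min()+.044]; lo=P[P[:,0]>P[:,0].max()-.026]
print("boss",hi[:,:2].min(0),hi[:,:2].max(0),"tail",lo[:,:2].min(0),lo[:,:2].max(0))
m=near(.35,.7,-.4,-.18,.09,.2); P=W[m]; print("hook bar",m.sum(),rect(P[:,:2]),P[:,2].min(),P[:,2].max()); print(P[np.argsort(P[:,0])].round(3)[::4])
m=near(.45,.65,-.05,.1,.1,.15); P=W[m]; print("grip",m.sum(),rect(P[:,:2]),P[:,2].mean())
m=near(.35,.52,-.03,.12,.035,.07); P=W[m]; print("pin",m.sum(),P.mean(0))
m=near(.45,.68,-.05,.1,.035,.08)&(hsv[...,1]>150); P=W[m]; print("tray",m.sum(),rect(P[:,:2]))
im=cv2.resize(im[180:320,170:450],None,fx=2.8,fy=2.8,interpolation=2); cv2.imwrite("pics/t2.png",im)
```

```text
br 491 (array([538.4, 335.5]), array([218.8,  41.5]), 18.0)
boss [0.43388999 0.2871492 ] [0.47551364 0.32921009] tail [0.61442674 0.35986874] [0.64039231 0.3853738 ]
hook bar 155 (array([ 477.7, -289.7]), array([128.4,   9.7]), 8.5) 0.09768851111537868 0.1642360264878171
[[ 0.414 -0.298  0.164]
 [ 0.417 -0.298  0.164]
 [ 0.42  -0.298  0.163]
 [ 0.423 -0.296  0.152]
 [ 0.426 -0.297  0.148]
 [ 0.431 -0.299  0.153]
 [ 0.434 -0.294  0.152]
 [ 0.437 -0.293  0.147]
 [ 0.442 -0.295  0.152]
 [ 0.444 -0.296  0.148]
 [ 0.449 -0.295  0.152]
 [ 0.452 -0.296  0.15 ]
 [ 0.455 -0.297  0.148]
 [ 0.46  -0.293  0.153]
 [ 0.463 -0.288  0.153]
 [ 0.466 -0.288  0.151]
 [ 0.471 -0.293  0.153]
 [ 0.474 -0.292  0.15 ]
 [ 0.477 -0.29   0.148]
 [ 0.481 -0.286  0.154]
 [ 0.485 -0.293  0.146]
 [ 0.487 -0.285  0.148]
 [ 0.492 -0.287  0.153]
 [ 0.495 -0.285  0.151]
 [ 0.498 -0.288  0.149]
 [ 0.503 -0.288  0.152]
 [ 0.506 -0.289  0.147]
 [ 0.509 -0.289  0.149]
 [ 0.514 -0.283  0.153]
 [ 0.517 -0.284  0.148]
 [ 0.52  -0.287  0.147]
 [ 0.524 -0.283  0.154]
 [ 0.528 -0.279  0.148]
 [ 0.533 -0.284  0.152]
 [ 0.534 -0.28   0.125]
 [ 0.536 -0.279  0.118]
 [ 0.537 -0.278  0.146]
 [ 0.538 -0.278  0.122]
 [ 0.54  -0.284  0.142]]
grip 183 (array([559.7,  28.9]), array([68. , 18.9]), 70.7) 0.12359263797495804
pin 31 [0.46897719 0.05480331 0.05002846]
tray 63 (array([557.6,  26.4]), array([63.1, 58.8]), 71.2)
```

View pics/t2.png

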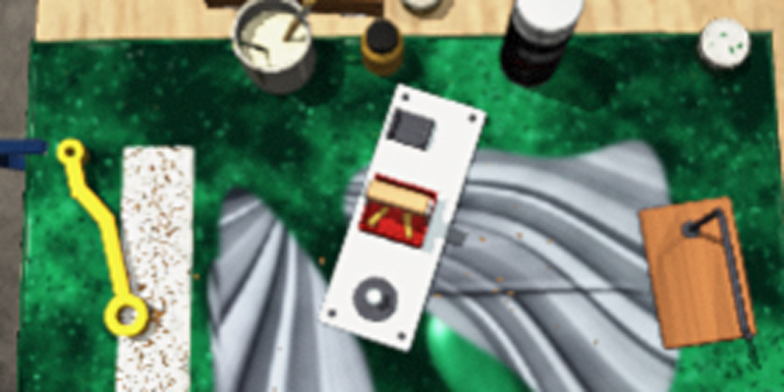

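The caddy grip is at (0.560, 0.029), with the caddy's x axis at -19°. The hook hang point is at (0.470, -0.290), yaw 8.5°. The bracket's balance point is at (0.524, 0.325), yaw 13.7°, and the fixture's yaw is about -18.7°. I'm moving over the caddy now.

Request:
step_arm:
  motion:
    - [[0.085,0.03,0.055,0.005,0,0,6],[0.085,0.055,0.11,0.01,0,0,12],[0.085,0.08,0.165,0.01,0,0,18],[0.085,0.105,0.22,0.01,0,0,24],[0.085,0.13,0.275,0.01,0,0,30],[0.085,0.155,0.33,0.01,0,0,36],[0.085,0.18,0.385,0.01,0,0,42],[0.085,0.205,0.44,0.01,0,0,48]]
  newtons: 60

```text
time: 2.35
tool_pos: [0.4646, -0.1815, 0.2637]
tcp_rot: [2.561, 1.818, 0.001]
wrist_force: [1.0, -0.5, -0.5]
width: 0.996
```

Request:
step_arm:
  motion:
    - [[0.06,0.02,0.05,0,0,0,0],[0.06,0.045,0.1,0,0,0,0],[0.06,0.07,0.15,0,0,0,0],[0.06,0.085,0.19,-0.01,0,0,0],[0.06,0.095,0.21,-0.02,0,0,0],[0.06,0.095,0.21,-0.03,0,0,0],[0.06,0.095,0.21,-0.03,0,0,0],[0.06,0.095,0.21,-0.03,0,0,0]]

```text
time: 3.35
tool_pos: [0.5593, 0.0272, 0.2338]
tcp_rot: [2.562, 1.816, 0.001]
wrist_force: [0.8, -0.0, 0.4]
width: 0.701
```

Run:
```python
from m import *
s=read_state(); print(s["tool_pos"].round(4),s["q"].round(2))
im,d=read_camera("wrist"); W=cloud("wrist",d); cv2.imwrite("pics/w1.png",im)
near=lambda x0,x1,y0,y1,z0,z1:(W[...,0]>x0)&(W[...,0]<x1)&(W[...,1]>y0)&(W[...,1]<y1)&(W[...,2]>z0)&(W[...,2]<z1)
m=near(.45,.65,-.05,.1,.11,.14); P=W[m]; print("grip",m.sum(),rect(P[:,:2]),np.median(P[:,2]))
m=near(.35,.52,-.03,.12,.04,.07); P=W[m]; print("pin",m.sum(),rect(P[:,:2]),P.mean(0))
```

```text
[0.5593 0.0272 0.2338] [ 0.    0.06  1.88 -0.    1.2   0.34]
grip 2554 (array([561.1,  26.8]), array([68.6, 17.9]), 71.1) 0.12471157932060391
pin 342 (array([471.4,  52.2]), array([17.3, 17. ]), 25.6) [0.47271797 0.05307169 0.04824666]
```

View pics/w1.png

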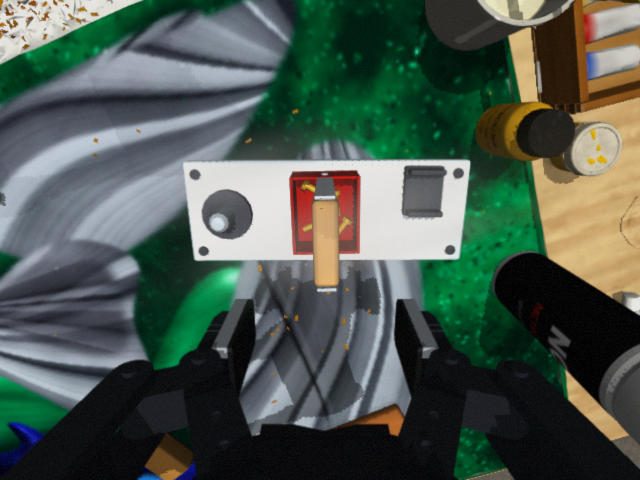

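The wrist view shows the grip bar at (327,245) square to the jaws, the pin at (220,220) and the saddle at (423,192). I'm descending and grasping.

Request:
step_arm:
  motion:
    - [[0.06,0.002,0,-0.04,0,0,0],[0.06,0.002,0,-0.08,0,0,0],[0.06,0.002,0,-0.105,0,0,0],[0.06,0.002,0,-0.112,0,0,0],[0.04,0.002,0,-0.112,0,0,0],[0.01,0.002,0,-0.112,0,0,0],[0.01,0.002,0,-0.112,0,0,0],[0.01,0.002,0,-0.112,0,0,0]]
  newtons: 60

```text
time: 4.4
tool_pos: [0.5625, 0.0273, 0.1238]
tcp_rot: [2.561, 1.815, 0.005]
wrist_force: [-1.8, -0.4, 5.0]
width: 0.198
```

Request:
step_arm:
  motion:
    - [[0.01,0,0,0.02,0,0,0],[0.01,0,0,0.05,0,0,0],[0.01,-0.02,-0.02,0.075,0,0,3],[0.01,-0.055,-0.055,0.085,0,0,8],[0.01,-0.09,-0.095,0.085,0,0,13],[0.01,-0.125,-0.135,0.083,0,0,18],[0.01,-0.16,-0.175,0.08,0,0,23],[0.01,-0.185,-0.21,0.08,0,0,27.5]]

```text
time: 5.4
tool_pos: [0.3755, -0.1834, 0.203]
tcp_rot: [2.054, 2.375, 0.005]
wrist_force: [0.1, -0.4, -2.0]
width: 0.195
```

Run:
```python
from m import *
s=read_state(); print(s["tool_pos"].round(4),s["width"])
im,d=read_camera("wrist"); W=cloud("wrist",d); cv2.imwrite("pics/w2.png",im)
near=lambda x0,x1,y0,y1,z0,z1:(W[...,0]>x0)&(W[...,0]<x1)&(W[...,1]>y0)&(W[...,1]<y1)&(W[...,2]>z0)&(W[...,2]<z1)
m=near(.38,.6,-.4,-.2,.135,.2); P=W[m]; print("bar",m.sum())
if m.sum()>30: print(rect(P[:,:2]))
c=s["tool_pos"]; m=near(c[0]-.06,c[0]+.06,c[1]-.07,c[1]+.07,c[2]-.02,c[2]+.02); P=W[m]; print(m.sum())
```

```text
[ 0.3755 -0.1834  0.203 ] 0.19496819604063775
bar 162
(array([ 423.8, -254.7]), array([  8.2, 124. ]), -48.5)
11378
```

View pics/w2.png

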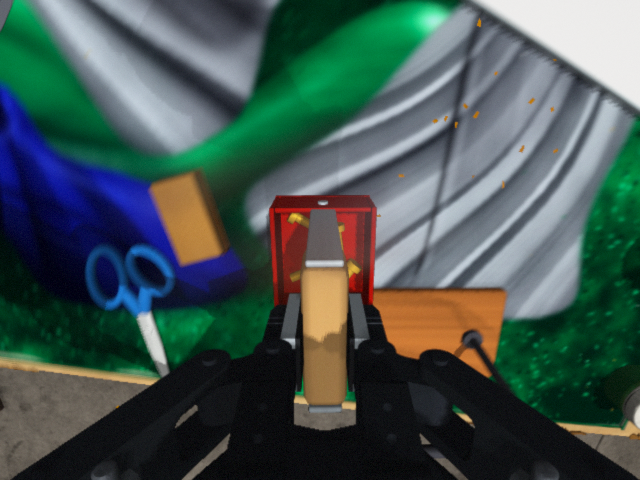

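The wrist view shows the caddy held level with its grip at (325,340), and the hook's post at (472,338). I'm going to the robot side of the hook, then sliding on.

Request:
step_arm:
  motion:
    - [[0.01,-0.005,-0.03,0,0,0,0],[0.01,-0.01,-0.07,0,0,0,0],[0.01,-0.01,-0.105,0,0,0,0],[0.01,-0.01,-0.122,0,0,0,0],[0.01,-0.01,-0.122,0,0,0,0],[0.01,0.005,-0.12,0,0,0,0],[0.01,0.03,-0.116,0,0,0,0],[0.01,0.045,-0.114,0,0,0,0]]

```text
time: 6.45
tool_pos: [0.42, -0.2992, 0.2031]
tcp_rot: [2.049, 2.379, -0.001]
wrist_force: [0.4, 0.5, -1.7]
width: 0.198
```

Run:
```python
from m import *
s=read_state(); print(s["tool_pos"].round(4),s["wrist_force"].round(1))
im,d=read_camera("scene"); W=cloud("scene",d)
a=cv2.resize(im[160:270,350:490],None,fx=4,fy=4,interpolation=2)
im,d=read_camera("wrist"); cv2.imwrite("pics/w3.png",np.vstack([cv2.resize(a,(480,377)),cv2.resize(im[120:400,100:600],(480,269-60))]))
```

```text
[ 0.42   -0.2992  0.2031] [ 0.4  0.5 -1.7]
```

View pics/w3.png

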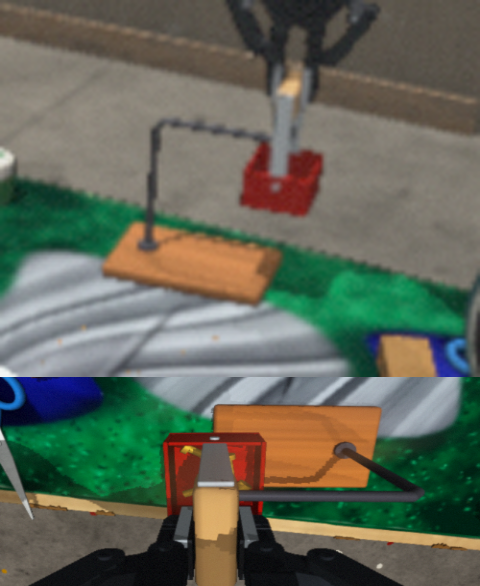

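The bar, at (260,495) in the lower picture, passes under the grip between the straps. I'm sliding on to the middle of the bar and lowering.

Request:
step_arm:
  motion:
    - [[0.01,0.02,0.003,0,0,0,0],[0.01,0.04,0.006,0,0,0,0],[0.01,0.05,0.008,0,0,0,0],[0.01,0.05,0.008,-0.006,0,0,0],[0.01,0.05,0.008,-0.013,0,0,0],[0.01,0.05,0.008,-0.019,0,0,0],[0.01,0.05,0.008,-0.023,0,0,0],[0.01,0.05,0.008,-0.024,0,0,0]]

```text
time: 7.55
tool_pos: [0.4696, -0.2916, 0.1787]
tcp_rot: [2.049, 2.379, -0.002]
wrist_force: [-0.8, 0.1, -1.4]
width: 0.196
```

Request:
step_arm:
  motion:
    - [[0.01,0,0,-0.001,0,0,0],[0.01,0,0,-0.002,0,0,0],[0.01,0,0,-0.0025,0,0,0],[0.01,0,0,-0.0025,0,0,0],[0.022,0,0,-0.0025,0,0,0],[0.026,0,0,-0.0025,0,0,0],[0.034,0,0,-0.0025,0,0,0],[0.04,0,0,-0.0025,0,0,0]]

```text
time: 8.55
tool_pos: [0.4696, -0.2916, 0.1762]
tcp_rot: [2.049, 2.379, -0.002]
wrist_force: [1.0, 1.0, 0.5]
width: 0.467
```

Run:
```python
from m import *
s=read_state(); print(s["tool_pos"].round(4),s["wrist_force"].round(1),s["width"])
im,d=read_camera("scene")
a=cv2.resize(im[160:270,350:490],None,fx=4,fy=4,interpolation=2)
im,d=read_camera("wrist"); cv2.imwrite("pics/w4.png",np.vstack([cv2.resize(a,(480,377)),cv2.resize(im[120:400,100:600],(480,269-60))]))
```

```text
[ 0.4696 -0.2916  0.1762] [1.  1.  0.5] 0.46718704680726175
```

View pics/w4.png

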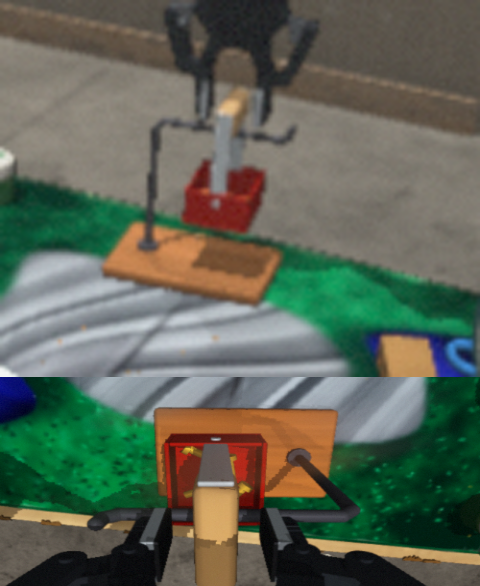

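The caddy hangs on the bar with both jaws clear of the grip at (215,550). I'm lifting away and heading for the bracket.

Request:
step_arm:
  motion:
    - [[0.04,0,0,0.03,0,0,0],[0.04,0,0,0.065,0,0,0],[0.04,0,0.03,0.08,0,0,5],[0.05,0.01,0.085,0.08,0,0,15],[0.06,0.015,0.14,0.08,0,0,25],[0.06,0.02,0.195,0.08,0,0,35],[0.06,0.025,0.25,0.08,0,0,45],[0.06,0.03,0.305,0.08,0,0,55]]

```text
time: 9.65
tool_pos: [0.4996, 0.0151, 0.2564]
tcp_rot: [0.71, 3.058, -0.0]
wrist_force: [1.0, -0.4, 0.7]
width: 0.701
```

Run:
```python
from m import *
s=read_state(); print(s["tool_pos"].round(4))
im,d=read_camera("wrist"); W=cloud("wrist",d); cv2.imwrite("w5.png",im)
hsv=cv2.cvtColor(im,cv2.COLOR_BGR2HSV)
near=lambda x0,x1,y0,y1,z0,z1:(W[...,0]>x0)&(W[...,0]<x1)&(W[...,1]>y0)&(W[...,1]<y1)&(W[...,2]>z0)&(W[...,2]<z1)
m=near(.4,.73,-.1,.14,.008,.016)&(hsv[...,1]<40)&(hsv[...,2]>150)
n,l,st,c=cv2.connectedComponentsWithStats(m.astype(np.uint8)); m=l==1+np.argmax(st[1:,4])
print("plate",m.sum(),rect(W[m][:,:2]))
m=near(.35,.52,-.03,.12,.045,.07); print("pin",m.sum(),rect(W[m][:,:2]),W[m].mean(0))
m=near(.58,.72,-.06,.1,.028,.04); print("saddle",m.sum()); 
if m.sum()>20: print(rect(W[m][:,:2]))
```

```text
[0.4996 0.0151 0.2564]
plate 18075 (array([559.7,  30. ]), array([100.3, 268.2]), -19.2)
pin 305 (array([470.9,  59.1]), array([17., 17.]), -26.1) [0.47001654 0.05895833 0.04883729]
saddle 126
(array([646.4,   3.2]), array([ 5. , 32.1]), -18.3)
```

Request:
step_arm:
  motion:
    - [[0.06,0.003,0.055,0,0,0,8],[0.06,0.008,0.11,0,0,0,16],[0.06,0.013,0.165,0,0,0,24],[0.06,0.018,0.22,0,0,0,32],[0.06,0.021,0.27,0,0,0,38],[0.06,0.024,0.305,-0.01,0,0,40],[0.06,0.024,0.31,-0.01,0,0,40],[0.06,0.024,0.31,-0.01,0,0,40]]

```text
time: 10.7
tool_pos: [0.5236, 0.3308, 0.2462]
tcp_rot: [0.392, -3.116, -0.008]
wrist_force: [-0.1, -0.2, 0.2]
width: 0.703
```

```bash
sed -i 's/^def toW/def shot(cam):\n    T=np.array(get_calibration(cam)["world_from_camera"]); im,d=read_camera(cam); return im,cloud(cam,d,T)\ndef toW/' h.py
cat > br.py <<'E'
from m import *
from scipy.optimize import least_squares
def brk(cam,lo=.008,hi=.06,box=(.35,.75,.2,.45)):
    im,W=shot(cam); hsv=cv2.cvtColor(im,cv2.COLOR_BGR2HSV)
    m=(W[...,0]>box[0])&(W[...,0]<box[1])&(W[...,1]>box[2])&(W[...,1]<box[3])&(W[...,2]>lo)&(W[...,2]<hi)&(hsv[...,0]>18)&(hsv[...,0]<36)&(hsv[...,1]>130)&(hsv[...,2]>80)
    n,l,s,c=cv2.connectedComponentsWithStats(m.astype(np.uint8)); return im,W,l==1+np.argmax(s[1:,4])
E
python3 - <<'E'
from br import *
s=read_state(); print(s["tool_pos"].round(4),s["joint_vel"].round(2))
im,W,m=brk("wrist"); P=W[m]; print(len(P),rect(P[:,:2]),np.percentile(P[:,2],[5,50,95]))
# match outline template against points: boss/tail circle + arm, distance fit on top surfaces
def sdf(q,p):
    x,y,a=p; c,s_=np.cos(a),np.sin(a); d=q-[x,y]; u=d@[c,s_]; v=d@[-s_,c]
    r=[np.hypot(u+.071,v)-.022,np.hypot(u-.114,v-.022)-.014,np.maximum(np.abs(v)-.008,np.maximum(-u-.071,u-.029))]
    t=np.clip(((u-.029)*.085+v*.022)/(.085**2+.022**2),0,1); r.append(np.hypot(u-.029-.085*t,v-.022*t)-.008)
    return np.min(r,0)
cs,_=cv2.findContours(m.astype(np.uint8),cv2.RETR_EXTERNAL,cv2.CHAIN_APPROX_NONE); c=max(cs,key=len)[:,0]
c=c[(c[:,0]>1)&(c[:,0]<638)&(c[:,1]>1)&(c[:,1]<478)]
E_=W[c[:,1],c[:,0],:2]
f=least_squares(lambda p:sdf(E_,p),[.5237,.325,np.radians(13.7)],loss="soft_l1",f_scale=.002)
print(f.x[:2].round(4),np.degrees(f.x[2]).round(1),np.median(abs(f.fun)))
cv2.imwrite("pics/w6.png",im)
im,W=shot("top"); hsv=cv2.cvtColor(im,cv2.COLOR_BGR2HSV)
m=(abs(W[...,0]-.56)<.17)&(abs(W[...,1]-.03)<.11)&(W[...,2]>.004)&(W[...,2]<.022)&(hsv[...,1]<40)&(hsv[...,2]>150)
n,l,st,c=cv2.connectedComponentsWithStats(m.astype(np.uint8)); print("plate",rect(W[l==1+np.argmax(st[1:,4])][:,:2]))
m=(abs(W[...,0]-.47)<.04)&(abs(W[...,1]-.055)<.04)&(W[...,2]>.042); print("pin",rect(W[m][:,:2]))
E
```

```text
[0.5236 0.3308 0.2462] [-0.02 -0.02  0.01 -0.    0.   -0.  ]
4600 (array([541.2, 335.8]), array([220.6,  43.7]), 18.0) [0.02444858 0.02815671 0.03445828]
[0.5246 0.326 ] 14.8 0.0012565747959791566
plate (array([559.4,  24. ]), array([103.2, 269.7]), -19.4)
pin (array([468.8,  55.4]), array([14.5, 14.4]), 88.9)
```

View pics/w6.png

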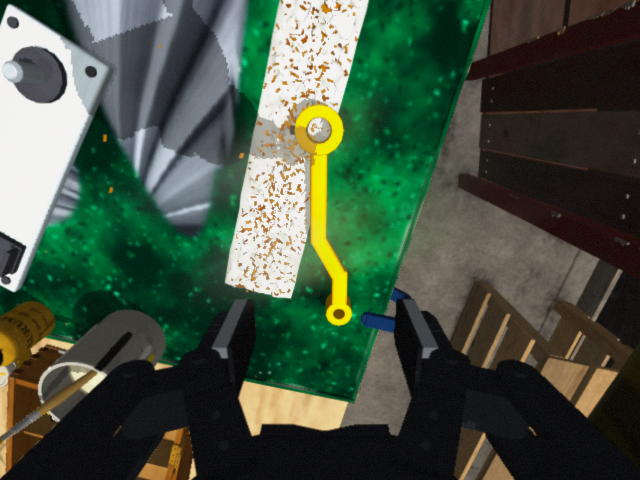

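The wrist view shows the bracket's boss at (319,128) and tail at (339,314), with its straight arm parallel to the jaw faces. I'm descending to the balance point at (0.5246, 0.326).

Request:
step_arm:
  motion:
    - [[0.06,0.001,-0.003,-0.05,0,0,0],[0.06,0.001,-0.005,-0.105,0,0,0],[0.06,0.001,-0.005,-0.155,0,0,0],[0.06,0.001,-0.005,-0.195,0,0,0],[0.06,0.001,-0.005,-0.215,0,0,0],[0.06,0.001,-0.005,-0.219,0,0,0],[0.04,0.001,-0.005,-0.219,0,0,0],[0.03,0.001,-0.005,-0.219,0,0,0]]

```text
time: 11.8
tool_pos: [0.5265, 0.3259, 0.0299]
tcp_rot: [-0.389, 3.114, 0.01]
wrist_force: [-1.0, -0.2, 0.7]
width: 0.353
```

Request:
step_arm:
  motion:
    - [[0.02,0,0,0,0,0,0],[0.005,0,0,0,0,0,0],[0.005,0,0,0,0,0,0],[0.005,0,0,0,0,0,0],[0.005,0,0,0,0,0,0],[0.005,0,0,0.02,0,0,0],[0.005,0,0,0.05,0,0,0],[0.005,0,0,0.08,0,0,0]]
  newtons: 110

```text
time: 12.8
tool_pos: [0.5253, 0.3252, 0.11]
tcp_rot: [-0.39, 3.117, 0.009]
wrist_force: [0.1, 0.6, -7.0]
width: 0.158
```

Request:
step_arm:
  motion:
    - [[0.005,-0.03,-0.015,0.03,0,0,0],[0.005,-0.06,-0.045,0.05,0,0,-4],[0.005,-0.07,-0.095,0.06,0,0,-9],[0.005,-0.07,-0.145,0.06,0,0,-14],[0.005,-0.065,-0.195,0.06,0,0,-20],[0.005,-0.045,-0.24,0.06,0,0,-26],[0.005,-0.015,-0.275,0.06,0,0,-31],[0.005,0.01,-0.293,0.06,0,0,-33.5]]

```text
time: 13.8
tool_pos: [0.535, 0.0302, 0.17]
tcp_rot: [0.53, 3.095, 0.007]
wrist_force: [0.4, 0.9, -7.2]
width: 0.157
```

Request:
step_arm:
  motion:
    - [[0.005,0,0,0,0,0,0],[0.005,0,0,0,0,0,0],[0.005,0,0,0,0,0,0],[0.005,0,0,0,0,0,0],[0.005,0,0,0,0,0,0],[0.005,0,0,0,0,0,0],[0.005,0,0,0,0,0,0],[0.005,0,0,0,0,0,0]]

```text
time: 14.8
tool_pos: [0.535, 0.0301, 0.17]
tcp_rot: [0.53, 3.095, 0.007]
wrist_force: [-0.3, -0.2, -6.9]
width: 0.155
```

```bash
cat > chk.py <<'E'
from br import *
def circ(P): 
    A=np.c_[2*P,np.ones(len(P))]; x=np.linalg.lstsq(A,(P**2).sum(1),rcond=None)[0]; return x[:2],np.sqrt(x[2]+x[:2]@x[:2])
s=read_state(); print(s["tool_pos"].round(4),s["tcp_rot"].round(3),s["width"])
z=s["tool_pos"][2]
for cam in ["wrist","top"]:
    im,W,m=brk(cam,z-.05,z+.04,(.38,.75,-.12,.2)); 
    P=W[m]; print(cam,len(P),rect(P[:,:2]))
    # plane of arm top / z of ends
    yaw=np.radians(-19.2); ux=np.array([np.cos(yaw),np.sin(yaw)]); u=(P[:,:2]-s["tool_pos"][:2])@ux; v=(P[:,:2]-s["tool_pos"][:2])@[-ux[1],ux[0]]
    print(" boss u %.4f v %.4f..%.4f"%(u.min(),*np.percentile(v[u<u.min()+.044],[1,99])), "tail u max %.4f v %.4f..%.4f"%(u.max(),*np.percentile(v[u>u.max()-.028],[1,99])))
    for a,b in [(-.1,-.045),(-.04,.02),(.1,.14)]:
        k=(u>a)&(u<b); print("  z",a,k.sum(),np.percentile(P[k,2],[10,50,90]).round(4) if k.sum() else None)
    hsv=cv2.cvtColor(im,cv2.COLOR_BGR2HSV)
    q=(abs(W[...,0]-.56)<.17)&(abs(W[...,1]-.03)<.11)&(W[...,2]>.006)&(W[...,2]<.018)&(hsv[...,1]<40)&(hsv[...,2]>130); print(" plate",q.sum(),rect(W[q][:,:2]))
    q=(abs(W[...,0]-.47)<.03)&(abs(W[...,1]-.055)<.03)&(W[...,2]>.045)&(W[...,2]<.055); print(" pin",q.sum(),rect(W[q][:,:2]) if q.sum()>5 else None)
    cv2.imwrite(f"{cam}_l.png",im)
E
python3 chk.py; python3 -c "
import cv2,numpy as np
a=cv2.imread('wrist_l.png');b=cv2.imread('top_l.png')[180:320,170:450]
cv2.imwrite('pics/w7.png',np.hstack([cv2.resize(a,(440,330)),cv2.resize(b,(360,330))]))"
```

```text
[0.535  0.0301 0.17  ] [0.53  3.095 0.007] 0.15497217464748414
wrist 20576 (array([515.4,  44.2]), array([ 44.4, 144.4]), -11.3)
 boss u -0.0951 v -0.0196..0.0207 tail u max 0.0503 v -0.0075..0.0108
  z -0.1 12961 [0.1662 0.172  0.173 ]
  z -0.04 5207 [0.1649 0.1658 0.1666]
  z 0.1 0 None
 plate 9967 (array([530.1,  31.8]), array([100.2, 205.8]), -19.0)
 pin 596 (array([470.6,  52. ]), array([17.2, 17.3]), -65.1)
top 220 (array([479.1,  54.6]), array([39.6, 71.8]), -3.3)
 boss u -0.0970 v -0.0200..0.0198 tail u max -0.0210 v -0.0058..0.0063
  z -0.1 175 [0.163  0.1724 0.1766]
  z -0.04 35 [0.1643 0.1674 0.1707]
  z 0.1 0 None
 plate 620 (array([508.1,  26.6]), array([121.1, 218. ]), -81.9)
 pin 16 (array([471.3,  56.8]), array([ 8.1, 11.9]), -87.5)
```

View pics/w7.png

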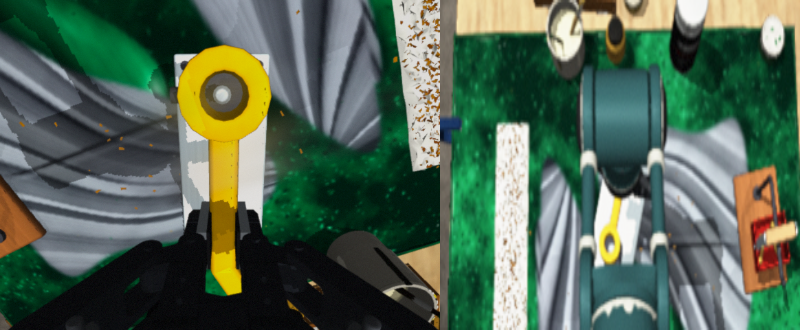

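The wrist view shows the pin's tip at (222,95) inside the bore, nearly centred, and the caddy still hanging. I check tilt and exact yaw with plane fits.

```bash
cat > lv.py <<'E'
from chk import *
im,W,m=brk("wrist",z-.05,z+.04,(.38,.75,-.12,.2)); P=W[m]; o=s["tool_pos"][:2]
u=(P[:,:2]-o)@ux; v=(P[:,:2]-o)@[-ux[1],ux[0]]
zb=np.median(P[u<u.min()+.044,2])
k=(u<u.min()+.044)&(abs(P[:,2]-zb)<.003); A=np.c_[u[k],v[k],np.ones(k.sum())]; c=np.linalg.lstsq(A,P[k,2],rcond=None)[0]; print("boss slope deg u,v",np.degrees(c[:2]).round(2),"z",zb)
top=k.copy()
k=(u>-.043)&(u<-.012)&(abs(v)<.007); c=np.linalg.lstsq(np.c_[u[k],v[k],np.ones(k.sum())],P[k,2],rcond=None)[0]; print("arm slope",np.degrees(c[:2]).round(2))
# arm yaw: midline
b=np.arange(-.045,-.01,.003); mid=[v[(u>a)&(u<a+.003)] for a in b]; mid=[(np.percentile(x,2)+np.percentile(x,98))/2 for x in mid]; pf=np.polyfit(b,mid,1); print("arm yaw rel",np.degrees(pf[0]).round(2),"mid",np.mean(mid))
M=np.zeros(m.shape,np.uint8); M[tuple(np.argwhere(m)[top].T)]=1
cs,_=cv2.findContours(M,cv2.RETR_CCOMP,cv2.CHAIN_APPROX_NONE)
for cc in cs:
    if len(cc)>60:
        q=W[cc[:,0,1],cc[:,0,0],:2]; q=q[np.isfinite(q[:,0])]; q=q[(q-o)@ux<-.055]; print("circle",circ(q))
q=(abs(W[...,0]-.47)<.03)&(abs(W[...,1]-.055)<.03)&(W[...,2]>.046)&(W[...,2]<.056); print("pin z",np.median(W[q][:,2]))
E
python3 lv.py | tail -8
```

```text
plate 619 (array([516. ,  19.3]), array([122.7, 244.7]), -72.7)
 pin 16 (array([471.2,  55.5]), array([14.3,  9.4]), 87.8)
boss slope deg u,v [-0.41  0.01] z 0.17206162260067198
arm slope [-0.31  0.44]
arm yaw rel -0.49 mid 0.00018214229040948955
circle (array([0.46581811, 0.05475108]), np.float64(0.021287462648271346))
circle (array([0.46589903, 0.05478937]), np.float64(0.010961666928364647))
pin z 0.049085322973783124
```

Request:
step_arm:
  motion:
    - [[0.005,0.001,-0.0005,-0.008,0,0,0.1],[0.005,0.003,-0.0015,-0.018,0,0,0.2],[0.005,0.005,-0.002,-0.029,0,0,0.4],[0.005,0.005,-0.0025,-0.036,0,0,0.4],[0.005,0.005,-0.0025,-0.039,0,0,0.4],[0.005,0.005,-0.0025,-0.039,0,0,0.4],[0.005,0.005,-0.0025,-0.039,0,0,0.4],[0.005,0.005,-0.0025,-0.039,0,0,0.4]]

```text
time: 16.05
tool_pos: [0.5404, 0.0276, 0.1315]
tcp_rot: [0.519, 3.096, 0.007]
wrist_force: [-0.5, 0.1, -7.8]
width: 0.156
```

```bash
python3 lv.py; python3 -c "
from h import *
im,d=read_camera('scene'); b=cv2.imread('wrist_l.png')
cv2.imwrite('pics/w8.png',np.hstack([cv2.resize(im[170:310,220:460],(480,280)),cv2.resize(b,(320,280))]))"
```

```text
[0.5404 0.0276 0.1315] [0.519 3.096 0.007] 0.15552422047318118
wrist 20304 (array([517. ,  30.8]), array([ 44., 144.]), -23.9)
 boss u -0.0951 v -0.0202..0.0200 tail u max 0.0497 v -0.0073..0.0110
  z -0.1 12691 [0.1278 0.1335 0.1344]
  z -0.04 5206 [0.1264 0.1273 0.1281]
  z 0.1 0 None
 plate 16889 (array([560.3,  21.3]), array([100. , 269.1]), -19.2)
 pin 851 (array([470.6,  52. ]), array([16.8, 17.3]), -17.4)
top 148 (array([490.5,  51. ]), array([38.1, 59.9]), -3.9)
 boss u -0.0885 v -0.0185..0.0190 tail u max -0.0212 v -0.0061..0.0058
  z -0.1 106 [0.1267 0.1342 0.1377]
  z -0.04 32 [0.1254 0.1282 0.1316]
  z 0.1 0 None
 plate 526 (array([540.4,  71. ]), array([188. , 280.5]), -50.6)
 pin 9 (array([474. ,  55.4]), array([14.3,  3.3]), 87.7)
boss slope deg u,v [-0.38 -0.05] z 0.1334056015352523
arm slope [-0.23 -0.04]
arm yaw rel 0.11 mid -2.2322108079979215e-05
circle (array([0.47091094, 0.05171303]), np.float64(0.021222620600606916))
circle (array([0.4709321 , 0.05181855]), np.float64(0.010966094336872846))
pin z 0.049040408474321825
```

View pics/w8.png

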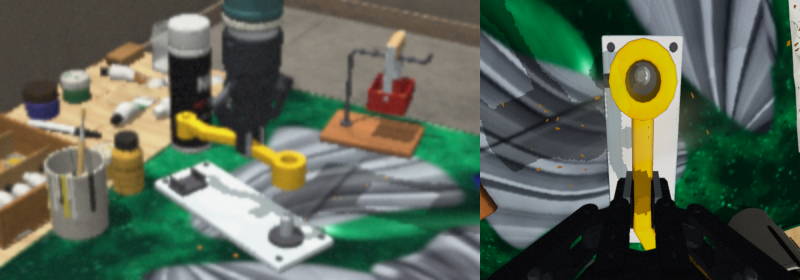

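The scene view shows the bracket held level over the fixture, with its boss at (285,170) above the pin and its tail above the saddle, and the caddy on the hook at (392,90). I'm handing in.

```bash
python3 -c "
from workcell import *
finish_job()"
```

```text
the job is handed in; nothing more can be done
```

The job is handed in: the caddy hangs by its handle on the middle of the hook bar, released. The gripper holds the bracket at its balance point over the fixture, and it handed in at about 16.5 s of the 51 s allowed.

**Last wrist-camera check:**

| Check | Result |
|---|---|
| Boss centre to pin axis | about 0.4 mm |
| Gap from pin tip to boss underside | about 50 mm |
| Bracket yaw | -19.1°, against -19.2° for the plate |
| Tilt | at most 0.4° |

- **Tail over the saddle:** I could not measure this directly because the gripper hid the tail from the wrist camera. It follows from the yaw and boss position, and the scene picture agrees.
- **Disagreeing checks:** The top camera put the pin about 3–5 mm from where the wrist camera did. I used the wrist reading because it saw boss and pin in the same picture, and in the last check the arm hid most of the pin from the top camera. I discarded one earlier wrist measurement because it was taken while the arm was still moving.
- **Other things on the table:** They look unmoved in the last pictures.

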